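Roll the workholder's thumbwheel until the jaw meets the gauge band

ROBOT

A 6-joint arm with a two-finger parallel gripper is mounted at the origin on the work surface. World frame = base frame: x ahead of the robot, y to its left, z up, the work surface at z = 0. Lengths are in m, angles in rad, forces in N, time in s.
With the tool pointing down it reaches from about 0.375 to 0.925 m from the base axis. Payload 5.7 kg.
Tool frame: the origin (TCP) lies midway between the tips of the shut fingers; the grasp point (between the pads) lies 19 mm behind it; z points along the fingers, x is the direction in which the jaws open and shut, and the axes are right-handed (so a half turn about z gives the same grasp; the last joint's range is limited). The gripper opens to 88 mm and grips with 3 to 60 N. Pads are 20 mm wide; open, the fingers measure 115 mm over their backs; the gripper's body (75 mm by 178 mm) begins 61 mm behind the grasp point.
Start: joints at [-1.299, 0.359, 1.51, -0, 1.272, -0.115], TCP at [0.226, -0.556, 0.223] pointing down, gripper open.
Joint ranges: [-2.97, 2.97], [-1.01, 2.36], [0.21, 2.38], [-0.96, 4.11], [0.2, 2.71], [-2.98, 2.98]. Speed limits (rad/s): [2.39, 2.39, 3.14, 3.14, 3.14, 3.14].

INTERFACE

Orientations are given as a unit quaternion [x, y, z, w].
In Python, from bench import move_ptp, servo_line, goto_joints, move_gripper, sleep, inverse_kinematics, capture, PlanningError, close_job, spot_in, silhouettes, current_clock, current_joint_pos, current_qvel, current_joint_torque, current_position, current_orientation, current_force, current_torque, current_finger_gap gives the robot as it stands. Calls block until the motion is done:
- move_ptp(position, orientation): joint-space move of the TCP to a pose.
- servo_line(position, orientation=None, rate=0.15, contact_N=None): straight line of the TCP; orientation=None keeps the orientation; rate is the mean speed in m/s. With contact_N (N) it stops when the force on the tool has changed by that much, and returns True; else False.
- goto_joints(angles): joint-space move.
- move_gripper(opening): finger opening in m; the grip force is fixed at half the most; returns when the fingers have stopped.
- sleep(seconds).
- inverse_kinematics(position, orientation): joint angles nearest the present ones, or None.
- capture(name): name is "scene" or "top"; returns a dict with "image" (420x560x3 uint8, blue, green, red), "range_z" (420x560 float32, m along the optical axis (not along the pixel's ray), 0 where there is no reading), "intrinsics" (3x3 intrinsics, pixels), "R" (3x3) and "t" (3): a world point X has camera coordinates R X + t. Camera axes: x right, y down, z forward; pixel columns grow to the right and rows downward; lengths in m; the calibration is good to about 2 mm. A picture is of the moment at which its call begins.
A pose or a line that the arm cannot do raises PlanningError and nothing moves.
- close_job(): hands the job in, once; it reports no verdict.
Trained networks look in the newest picture that a camera, given by its name, has taken for a name from the list of things; names that differ only in an ending like _2 or _b are one class to them, and where a whole thing is asked for, a point or a joint stands for the part that bears it (a point fixed in the world has none). Each returns a list of dicts, best first, with "conf" (0 to 1); they miss things now and then, are a little off and sometimes report something else, mostly with a low value. They report only what shows in the picture. A call takes as long as a camera call.
- spot_in(camera, query): "xy" ([column, row] in pixels, amid what is visible of it).
- silhouettes(camera, query): "region" (420x560 bool, what is visible of it) and "xy" ([column, row] in pixels, amid what is visible of it).
Readings, each from a call of its own:
- current_clock(): time.
- current_joint_pos(): joint angles.
- current_qvel(): joint speeds.
- current_joint_torque(): joint torques, N m.
- current_position(): TCP position.
- current_orientation(): TCP orientation.
- current_force(): force on the tool from outside, world axes, zero at the start.
- current_torque(): the same for the moment, N m.
- current_finger_gap(): finger opening in m.
Only numpy, scipy, OpenCV 4.12 (cv2) and the standard library are available. Lean on these libraries where they do the work, as an engineer would, in place of code of your own. Each camera call takes 0.05 s, during which the arm holds its last target.

TASK

Set the clamp opening of this bonding workholder for the next carrier: press a fingertip on top of the knurled wheel and roll it, stroke by stroke, until the front edge of the black sliding jaw stands within the red gauge band across the white bed, then draw the hand clear. Move the jaw only by the wheel, never by pushing on the jaw itself. Grasp and lift nothing, and leave the brass pin, screwdriver, note block and tweezers where they are.

Things in the scene. Friction and masses are not known exactly. Their poses are not given: they have to be found in the camera images.
- holder: Workholder fixed to the bench: steel base 190 x 290 mm, pillars, aluminium stage 150 x 270 mm with top at z = 70 mm. Origin on the bench under its centre; y is the slide direction: wheel at the -y end, fixed steel jaw at the +y end (face at y = 105 mm, top at z = 96 mm). White bed on the stage: 130 mm in x, y -20 to 105 mm, top at z = 76 mm.
- wheel: Knurled wheel, dark steel with brass ridges, radius 30 mm, 24 mm wide, level axle along the holder's x. Origin at its centre, 82 mm above the bench; this frame turns with it. Rolling its top towards the holder's +y drives the jaw the same way, 16 mm per rad (0.53 mm per mm at the rim); rolling back opens it. Drag 0.08 N m, 2.7 N at the rim; friction drives it; it stays where left.
- wheel_top (a point): Topmost point of the wheel's rim, 112 mm above the bench, fixed to the holder (axes parallel to it). Fixed grey round cheeks of 27 mm radius, coaxial with the wheel, cover its sides from 14.5 to 22.5 mm either side of its middle plane, so only 3 mm of rim stands above them (tops at 109 mm); nothing else on the holder is higher than 96 mm.
- jaw: Black sliding jaw, 90 mm long in the holder's x, 22 mm wide in y, 16 mm high (z 78 to 94 mm), axes parallel to the holder's. Origin at the middle of the lower front edge, the front being the face towards the fixed jaw (+y). It starts 0 to 12 mm along from the holder's centre, always short of the red band.
- band: Red gauge band, a flat stripe across the white bed, 130 mm long in the holder's x, 7 mm wide in y, 1 mm thick, parallel to the jaw's front edge. Origin at its centre on the bed, axes parallel to the holder's. The jaw passes over it without touching; its ends show 20 mm beyond either end of the jaw. Its place along y differs from run to run (38 to 58 mm from the holder's centre).
- pin: Loose brass gauge pin, 16 mm diameter, 24 mm tall, standing on the stage beside the wheel. Origin at the centre of its underside. To be left alone.
- screwdriver: Loose red-handled screwdriver, 170 mm long, lying on the bench on the robot's side of the holder. To be left alone.
- notes: Loose block of yellow notes on a white base, 80 x 80 x 24 mm, on the bench beyond the fixed-jaw end of the holder. Origin at the centre of its underside. To be left alone.
- tweezers: Loose steel tweezers, 120 mm long, 6 mm thick, lying on the bench beyond the wheel end of the holder. To be left alone.

How it is judged:
By the outcome, as a careful person would: the job done as asked, in the order asked, and still so for the second after the job is handed in, with the robot touching nothing.
It also fails if it takes over 61 s, if anything falls off the work surface, if the arm or the gripper's body presses on something with over 40 N, if the wrist force passes 120 N, or if a joint passes its speed limit or range.

## Working session

There is one attempt and no reset: what is moved stays moved. The work goes in short steps, each a Python script; the robot and the scene stay as the last script left them, time stands still between calls to the robot, and variables do not carry over. Pictures are saved under pics/ and viewed, and the job is handed in when it is done.

```bash
mkdir -p pics; python3 - <<'E'
from bench import *
import cv2,numpy as np,pickle
for c in("scene","top"):
    d=capture(c);cv2.imwrite(f"pics/{c}0.png",d["image"]);pickle.dump(d,open(f"{c}0.pkl","wb"))
    print(c,d["intrinsics"].tolist(),d["R"].tolist(),d["t"].tolist())
    for q in("holder","wheel","jaw","band","pin","notes"):
        print(q,[(np.round(s["xy"],1).tolist(),round(float(s["conf"]),2)) for s in spot_in(c,q)[:2]])
print(current_clock(),current_orientation(),current_force())
E
```

```text
scene [[496.35635327062477, 0.0, 277.7284431530004], [0.0, 496.35635327062477, 212.623623734757], [0.0, 0.0, 1.0]] [[0.5001803209579553, 0.8656462467285398, 0.021822512485700666], [0.4694164973202023, -0.24988480655003723, -0.8468800006489015], [-0.7276453796802598, 0.43383655791120473, -0.531336091800405]] [-0.35078584721012973, -0.157339492173683, 1.2422480398375915]
holder [([272.4, 282.7], 0.93), ([307.4, 245.7], 0.28)]
wheel [([218.0, 253.5], 0.87), ([157.9, 333.0], 0.22)]
jaw [([268.4, 250.0], 0.73)]
band [([301.0, 238.1], 0.46)]
pin [([371.6, 230.0], 0.74), ([257.5, 283.4], 0.58)]
notes [([372.7, 228.5], 0.78)]
top [[451.59610693902664, 0.0, 279.714870638979], [0.0, 451.59610693902664, 208.7016819378771], [0.0, 0.0, 1.0]] [[-0.0019284298281270638, -0.9994300130223442, 0.03370356403341279], [-0.9858397863173638, -0.003751349587825814, -0.1676479737127898], [0.16767885040198816, -0.03354961171796603, -0.9852706362626672]] [0.06785027449401661, 0.5981475653784317, 0.8520792355488859]
holder [([289.9, 202.5], 0.66)]
wheel [([336.0, 195.6], 0.96), ([316.3, 270.7], 0.62)]
jaw [([295.5, 195.8], 0.76)]
band [([265.0, 203.1], 0.7), ([333.6, 196.3], 0.25)]
pin [([324.7, 164.6], 0.51), ([381.5, 192.1], 0.38)]
notes [([176.1, 226.0], 0.98)]
0.7 [ 8.29840411e-01 -5.58000798e-01 -3.88204605e-05 -1.93826175e-05] [ 0.49149278  0.32235383 -0.41515473]
```

View pics/scene0.png

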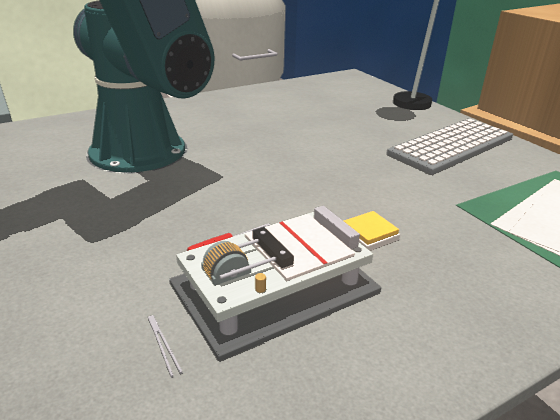

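View pics/top0.png

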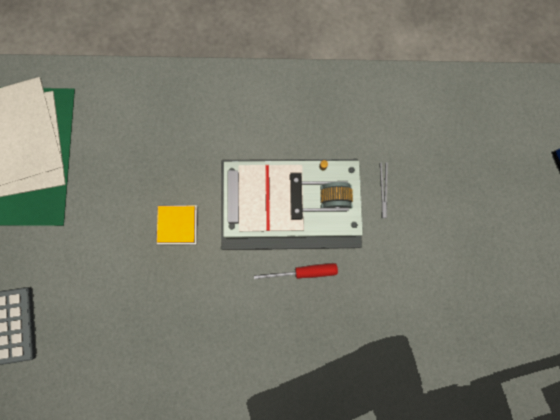

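The top view shows the wheel at about (336,195), the jaw at (296,196) with its front edge to the left, the band at (267,198) and the pin at (324,165). The holder's +y points left in the image, which is about world +y. Next I'll find the holder pose.

```bash
cat > h.py <<'E'
import numpy as np,cv2,pickle
from bench import *
def cloud(d):
    K=d["intrinsics"];z=d["range_z"].astype(float)
    v,u=np.mgrid[:z.shape[0],:z.shape[1]]
    P=np.stack([(u-K[0,2])/K[0,0]*z,(v-K[1,2])/K[1,1]*z,z],-1)
    return (P-d["t"])@d["R"]
def ray(d,uv,z):
    K=d["intrinsics"];uv=np.atleast_2d(uv).astype(float)
    r=np.c_[(uv-[K[0,2],K[1,2]])/[K[0,0],K[1,1]],np.ones(len(uv))]@d["R"]
    c=-d["R"].T@d["t"]
    return c+r*((z-c[2])/r[:,2])[:,None]
def px(d,X):
    p=np.atleast_2d(X)@d["R"].T+d["t"];K=d["intrinsics"]
    return np.c_[p[:,0]/p[:,2]*K[0,0]+K[0,2],p[:,1]/p[:,2]*K[1,1]+K[1,2]]
E
python3 - <<'E'
from h import *
for c in("top","scene"):
    d=pickle.load(open(c+"0.pkl","rb"));W=cloud(d);z=W[...,2]
    m=(d["range_z"]>0)&(z>.06)&(z<.085)&(W[...,0]>.4)&(W[...,0]<.8)&(abs(W[...,1])<.4)
    n,l,st,_=cv2.connectedComponentsWithStats(m.astype(np.uint8));k=1+np.argmax(st[1:,4]);m=l==k
    P=W[m];(cx,cy),wh,a=cv2.minAreaRect(P[:,:2].astype(np.float32));print(c,cx,cy,wh,a,np.median(P[:,2]))
    # wheel points
    w=(z>.098)&(z<.13)&(abs(W[...,0]-cx)<.05)&(W[...,1]<cy-.02)&(W[...,1]>cy-.14)
    Q=W[w];print("wheel",len(Q),Q.min(0),Q.max(0),Q.mean(0))
    im=d["image"];x,y,ww,hh=cv2.boundingRect(m.astype(np.uint8))
    s=min(800//(ww+20),600//(hh+20))
    cv2.imwrite(f"pics/{c}0z.png",cv2.resize(im[y-10:y+hh+10,x-10:x+ww+10],None,fx=s,fy=s,interpolation=2));print("crop",x-10,y-10,s)
    for q in("wheel","jaw","band"):
        for s_ in silhouettes(c,q)[:1]:
            r=s_["region"];P=W[r&(d["range_z"]>0)]
            zz={"band":.077,"jaw":.094,"wheel":.112}[q]
            v,u=np.nonzero(r);R=ray(d,np.c_[u,v],zz);rc=cv2.minAreaRect(R[:,:2].astype(np.float32))
            print(q,s_["conf"],R.mean(0),rc)
E
```

```text
top 0.6172505021095276 0.04493541270494461 (0.15101855993270874, 0.2704930901527405) 0.9456943273544312 0.07256724481447319
wheel 577 [ 0.59586754 -0.06568943  0.09801763] [ 0.64085589 -0.01236036  0.11621182] [ 0.6176383  -0.03866132  0.10678038]
crop 213 150 5
wheel 0.72 [ 0.61570155 -0.03547874  0.112     ] ((0.6155758500099182, -0.03564570099115372), (0.028312938287854195, 0.05936923995614052), 2.3942360877990723)
jaw 0.83 [0.6149746  0.02709934 0.094     ] ((0.6230472326278687, 0.002837829291820526), (0.09136013686656952, 0.10839986056089401), 11.075433731079102)
scene 0.6174583435058594 0.041858330368995667 (0.15314655005931854, 0.2714458107948303) 0.9856704473495483 0.07036003873108246
wheel 709 [ 0.5944871  -0.0689978   0.09805618] [ 0.64312029 -0.01858685  0.11298278] [ 0.62456208 -0.04699217  0.10573922]
crop 166 202 3
wheel 0.56 [ 0.63364146 -0.05831945  0.112     ] ((0.6368158459663391, -0.060869090259075165), (0.048605646938085556, 0.07420798391103745), 16.602542877197266)
jaw 0.85 [0.63469268 0.01642658 0.094     ] ((0.6416489481925964, 0.009953796863555908), (0.08842489868402481, 0.13613924384117126), 43.18101501464844)
band 0.76 [0.62117181 0.08956029 0.077     ] ((0.6186872124671936, 0.0889177918434143), (0.010338274762034416, 0.12721820175647736), 89.79150390625)
```

```bash
sed -n 1,5p h.py >/dev/null; ls pics
```

```text
scene0.png
scene0z.png
top0.png
top0z.png
```

```bash
cat >> h.py <<'E'
C=np.array([.6173,.0435]);YAW=np.deg2rad(0.97)
ex=np.array([np.cos(YAW),np.sin(YAW)]);ey=np.array([-np.sin(YAW),np.cos(YAW)])
def h2w(x,y,z): return np.r_[C+x*ex+y*ey,z]
def rect(d,z,x0=-.075,x1=.075,y0=-.14,y1=.14,res=.0005):
    xs=np.arange(x0,x1,res);ys=np.arange(y0,y1,res);X,Y=np.meshgrid(xs,ys,indexing="ij")
    P=np.c_[(C+X.ravel()[:,None]*ex+Y.ravel()[:,None]*ey),np.full(X.size,z)]
    m=px(d,P).astype(np.float32).reshape(*X.shape,2)
    return cv2.remap(d["image"],m[...,0],m[...,1],cv2.INTER_CUBIC),xs,ys
def measure(d,v=True):
    # band: redness on z=.077 in columns beyond jaw ends; jaw: dark->white edge on z=.094
    im,xs,ys=rect(d,.077);im=im.astype(float);red=np.clip(im[...,2]-.5*(im[...,0]+im[...,1]),0,None)
    s=(abs(xs)<.063)
    if v: pass
    out={}
    for nm,mm in(("lo",(xs>-.062)&(xs<-.049)),("hi",(xs>.049)&(xs<.062)),("all",s)):
        p=red[mm].mean(0)*((ys>.02)&(ys<.075));p[p<.3*p.max()]=0
        out["band_"+nm]=float((p*ys).sum()/p.sum()) if p.sum() else None
    im,xs,ys=rect(d,.094);g=im.astype(float).mean(-1)
    for nm,mm in(("lo",(xs>-.04)&(xs<-.02)),("hi",(xs>.02)&(xs<.04))):
        p=g[mm].mean(0);k=(ys>-.03)&(ys<.08);out["prof_"+nm]=p[k]
        yy=ys[k];q=p[k];j=np.argmin(cv2.blur(q[None],(31,1))[0])
        th=(q[j]+np.percentile(q,80))/2
        i=j+np.argmax(q[j:]>th);out["jaw_"+nm]=float(yy[i-1]+(th-q[i-1])/(q[i]-q[i-1])*.0005)
    return {k:round(x,4) for k,x in out.items() if not k.startswith("prof") and x is not None}
E
python3 - <<'E'
from h import *
for c in("top","scene"):
    d=pickle.load(open(c+"0.pkl","rb"));print(c,measure(d))
    im,_,_=rect(d,.094);im2,_,_=rect(d,.077);im3,_,_=rect(d,.112)
    cv2.imwrite(f"pics/{c}_rect.png",np.vstack([im3[50:250],im2,im])[:600] if 0 else np.vstack([im,im2]))
a=-np.pi/2+YAW
print(inverse_kinematics(h2w(0,-.083,.13),[np.cos(a/2),np.sin(a/2),0,0]))
E
```

```text
top {'band_lo': 0.05, 'band_hi': 0.0502, 'band_all': 0.05, 'jaw_lo': 0.0075, 'jaw_hi': 0.0075}
scene {'band_lo': 0.0463, 'band_hi': 0.0463, 'band_all': 0.0463, 'jaw_lo': 0.0018, 'jaw_hi': 0.0019}
[-1.75102890e-01  4.78563852e-01  1.56580560e+00 -4.44089210e-16
  1.09722320e+00  1.37876374e+00]
```

View pics/top_rect.png

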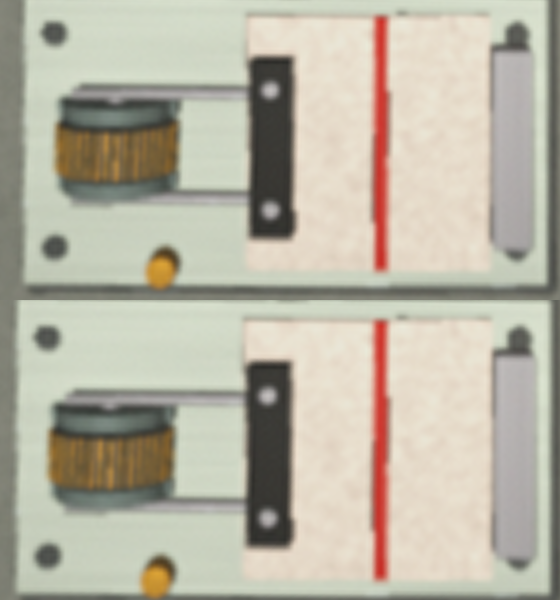

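View pics/scene_rect.png

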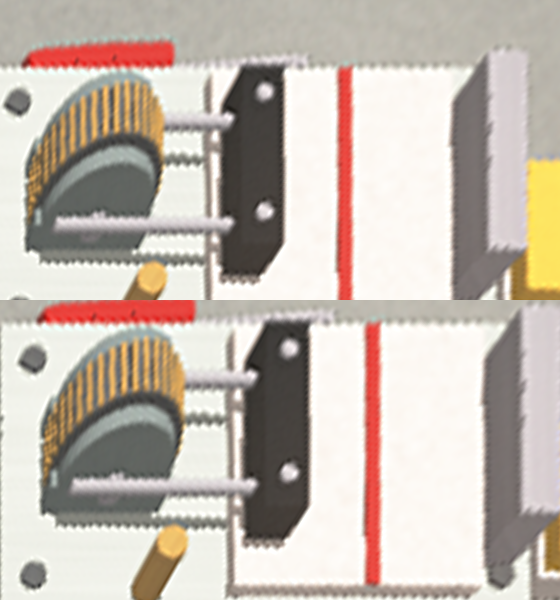

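The views agree on a jaw-to-band-centre gap of about 42–44 mm, with the band near y = 49 mm and the wheel centre near y = −85 mm (holder frame). I'll start with one stroke using shut fingers and the 27 mm tip length along the slide.

```bash
cat >> h.py <<'E'
a=-np.pi/2+YAW;Q=[np.cos(a/2),np.sin(a/2),0,0];WY=-.085
def stroke(s0,s1,N=10,press=0.0,rate=.05):
    servo_line(h2w(0,WY+s0,.122),Q,rate=.2)
    f0=current_force()
    hit=servo_line(h2w(0,WY+s0,.104),Q,rate=.02,contact_N=N)
    p=current_position();z=p[2]-press
    print("hit",hit,"z",round(p[2],4),"F",np.round(current_force()-f0,1))
    if not hit: return False
    n=3
    for i in range(1,n+1):
        servo_line(h2w(0,WY+s0+(s1-s0)*i/n,z),Q,rate=rate);print("  F",np.round(current_force()-f0,1),round(current_position()[2],4))
    q=current_position(); servo_line([q[0],q[1],.125],Q,rate=.15);return True
def look(n):
    for c in("top","scene"):
        d=capture(c);pickle.dump(d,open(f"{c}{n}.pkl","wb"));cv2.imwrite(f"pics/{c}{n}.png",d["image"]);print(c,measure(d))
        im,_,_=rect(d,.094);im2,_,_=rect(d,.077);cv2.imwrite(f"pics/{c}{n}_rect.png",np.vstack([im,im2]))
E
python3 - <<'E'
from h import *
move_gripper(0.0)
move_ptp(h2w(0,WY-.012,.16),Q)
print(current_clock(),current_position(),current_finger_gap())
stroke(-.012,.012)
print(current_clock());look(1)
E
```

```text
4.625 [ 0.61895305 -0.05438714  0.1601048 ] 0.00014534391777508947
hit True z 0.1115 F [-2.9 -0.1  9.8]
  F [-0.6 -0.3  8.1] 0.1122
  F [-1.4  0.   5.7] 0.1121
  F [-1.3  3.2  1.9] 0.1111
6.7667
top {'band_lo': 0.05, 'band_hi': 0.0501, 'band_all': 0.05, 'jaw_lo': 0.014, 'jaw_hi': 0.0151}
scene {'band_lo': 0.0461, 'band_hi': 0.0463, 'band_all': 0.0462, 'jaw_lo': 0.0091, 'jaw_hi': 0.0091}
```

```bash
python3 -c "
import cv2,numpy as np
cv2.imwrite('pics/both1.png',np.vstack([cv2.resize(cv2.imread('pics/top1.png')[140:280,180:420],None,fx=2,fy=2),cv2.resize(cv2.imread('pics/scene1.png')[180:330,150:390],None,fx=2,fy=2)]))"
```

```text
(no output)
```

View pics/both1.png

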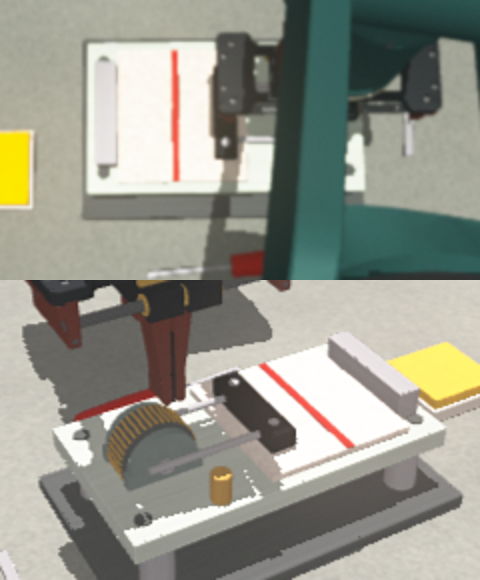

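Both views show a 7 mm advance, against 12.8 mm for no slip. The normal force faded towards the end of the stroke, so I'll press harder and shift the stroke back.

```bash
python3 - <<'E'
from h import *
stroke(-.018,.008,N=12,press=.001)
print(current_clock());look(2)
E
```

```text
hit True z 0.1098 F [-0.9 -2.8  4.5]
  F [-3.3 -5.  14.7] 0.1109
  F [-7.3 -3.9 24. ] 0.112
  F [-3.4  0.5 16.8] 0.1111
9.05
top {'band_lo': 0.05, 'band_hi': 0.0501, 'band_all': 0.05, 'jaw_lo': 0.0278, 'jaw_hi': 0.0266}
scene {'band_lo': 0.0461, 'band_hi': 0.0463, 'band_all': 0.0462, 'jaw_lo': 0.0226, 'jaw_hi': 0.0228}
```

```bash
python3 - <<'E'
from h import *
stroke(-.018,.008,N=12,press=.0005)
print(current_clock());look(3)
E
python3 -c "
import cv2,numpy as np
cv2.imwrite('pics/both3.png',np.vstack([cv2.resize(cv2.imread('pics/top3.png')[150:260,200:380],None,fx=3,fy=3)[:250],cv2.resize(cv2.imread('pics/scene3.png')[195:310,210:390],None,fx=3,fy=3)]))"
```

```text
hit True z 0.1099 F [-1.3 -1.4  5.3]
  F [-3.4 -4.3 12.6] 0.1111
  F [-6.2 -2.1 21.3] 0.1121
  F [-3.2  1.3 14.5] 0.1112
11.3083
top {'band_lo': 0.05, 'band_hi': 0.0501, 'band_all': 0.05, 'jaw_lo': 0.0415, 'jaw_hi': 0.0069}
scene {'band_lo': 0.0354, 'band_hi': 0.0463, 'band_all': 0.0466, 'jaw_lo': 0.0362, 'jaw_hi': 0.0363}
```

View pics/both3.png

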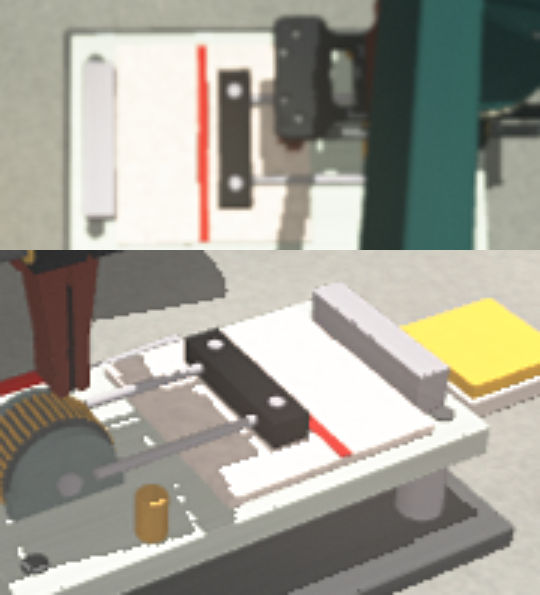

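```bash
python3 - <<'E'
from h import *
stroke(-.016,0.0,N=12,press=.0007)
p=current_position();servo_line([p[0],p[1]-.03,.2],Q,rate=.2)
d=.0
move_ptp([.35,-.40,.25],Q)
print(current_clock());look(4)
E
python3 -c "
import cv2,numpy as np
cv2.imwrite('pics/both4.png',np.vstack([cv2.resize(cv2.imread('pics/top4.png')[155:245,215:375],None,fx=3.3,fy=3.3,interpolation=2),cv2.resize(cv2.imread('pics/scene4.png')[205:295,220:380],None,fx=3.3,fy=3.3,interpolation=2)]))"
```

```text
hit True z 0.1106 F [-1.4 -0.4  6.5]
  F [-2.5 -2.7  9.4] 0.1111
  F [-4.2 -3.  15.3] 0.1118
  F [-5.3 -2.  18.1] 0.1122
15.45
top {'band_lo': 0.05, 'band_hi': 0.0502, 'band_all': 0.0507, 'jaw_lo': 0.0538, 'jaw_hi': 0.0533}
scene {'band_lo': 0.0471, 'band_hi': 0.0463, 'band_all': 0.0452, 'jaw_lo': 0.0443, 'jaw_hi': 0.0444}
```

View pics/both4.png

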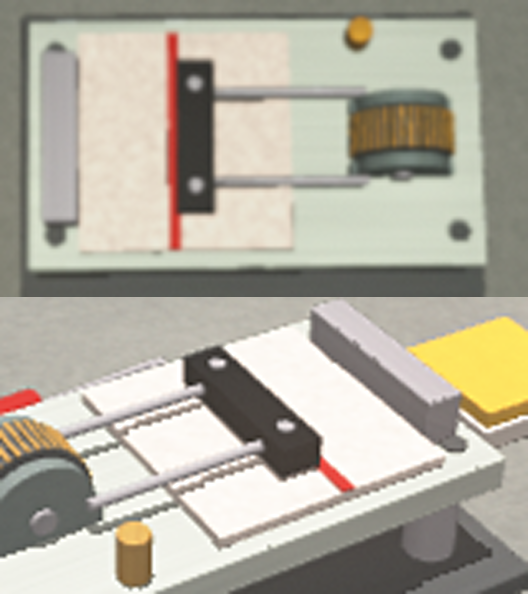

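View pics/top4_rect.png

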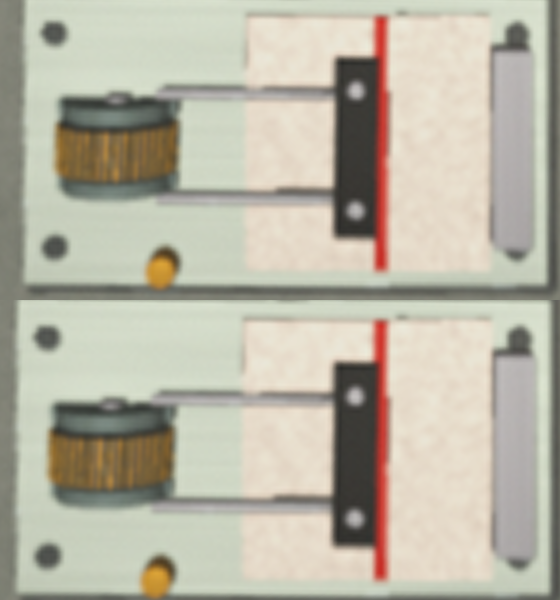

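```bash
python3 - <<'E'
from h import *
for c in("top","scene"):
    d=pickle.load(open(c+"4.pkl","rb"));cc=-d["R"].T@d["t"]
    print(c,cc,"holder y",(cc[:2]-C)@ey,"x",(cc[:2]-C)@ex)
    # direct: along jaw columns, red/dark boundary vs red band far edge, on plane .077
    im,xs,ys=rect(d,.077,res=.00025);im=im.astype(float);red=np.clip(im[...,2]-.5*(im[...,0]+im[...,1]),0,None)
    for nm,lo,hi in(("out-",-.062,-.055),("in",-.03,.03),("out+",.053,.062)):
        p=red[(xs>lo)&(xs<hi)].mean(0);k=(ys>.03)&(ys<.07);p=p[k];y=ys[k];th=p.max()/2
        i=np.nonzero(p>th)[0];print(nm,round(p.max()),np.round([y[i[0]],y[i[-1]]],4))
    s=6
    u=px(d,[h2w(0,.05,.08)])[0].astype(int)
    crop=d["image"][u[1]-48:u[1]+48,u[0]-60:u[0]+60]
    cv2.imwrite(f"pics/{c}4_z.png",cv2.resize(crop,None,fx=s,fy=s,interpolation=cv2.INTER_NEAREST));print("crop origin",u-[60,48])
E
```

```text
top [0.44693285 0.09864239 0.93752008] holder y 0.05801861270031956 x -0.1694092407066802
out- 161 [0.047  0.0533]
in 142 [0.0485 0.0538]
out+ 157 [0.047  0.0535]
crop origin [207 148]
scene [ 1.15322998 -0.27459291  0.53445858] holder y -0.32712002323987227 x 0.5304682184223275
out- 12 [0.0313 0.0685]
in 18 [0.033 0.06 ]
out+ 169 [0.043  0.0498]
crop origin [242 190]
```

View pics/top4_z.png

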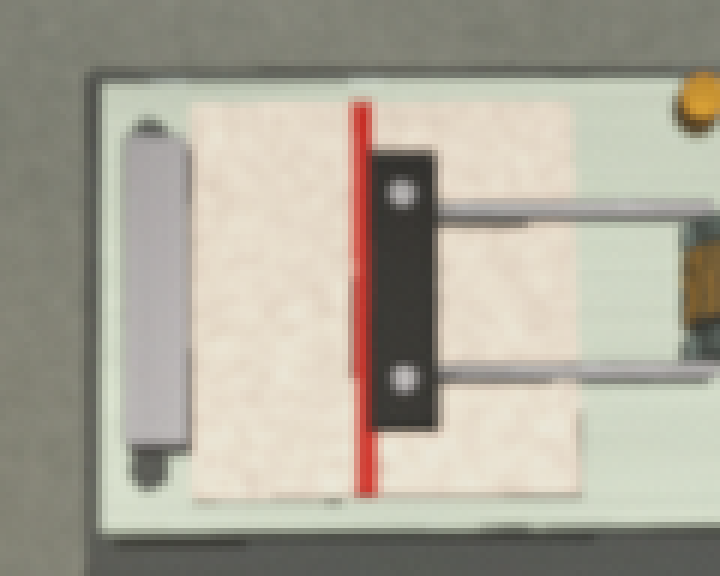

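View pics/scene4_z.png

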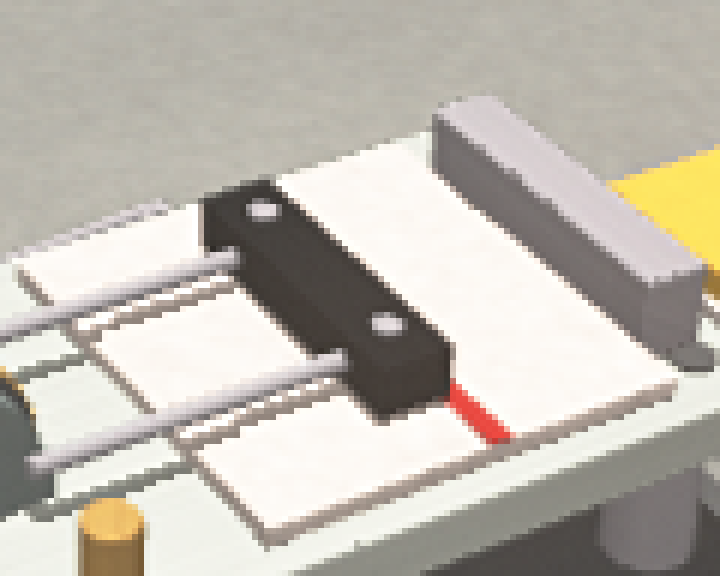

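From above (parallax there about 0.2 mm), the jaw front is about 1.7 mm past the band's near edge and 1.6 mm short of its centre. That is already inside, but a small 3 mm rim nudge will centre it.

```bash
python3 - <<'E'
from h import *
move_ptp(h2w(0,WY-.008,.16),Q)
stroke(-.008,-.0048,N=12,press=.0007,rate=.02)
p=current_position();servo_line([p[0],p[1]-.03,.2],Q,rate=.2)
move_ptp([.35,-.40,.25],Q)
print(current_clock(),current_force());look(5)
d=pickle.load(open("top5.pkl","rb"))
im,xs,ys=rect(d,.077,res=.00025);im=im.astype(float);red=np.clip(im[...,2]-.5*(im[...,0]+im[...,1]),0,None)
for nm,lo,hi in(("out-",-.062,-.055),("in",-.03,.03),("out+",.053,.062)):
    p=red[(xs>lo)&(xs<hi)].mean(0);k=(ys>.03)&(ys<.07);p=p[k];y=ys[k];th=p.max()/2
    i=np.nonzero(p>th)[0];print(nm,round(p.max()),np.round([y[i[0]],y[i[-1]]],4))
dd=cv2.absdiff(cv2.imread("pics/top0.png"),cv2.imread("pics/top5.png"))
cv2.imwrite("pics/both5.png",np.vstack([cv2.resize(cv2.imread('pics/top5.png')[150:290,150:400],None,fx=2,fy=2,interpolation=2),cv2.resize(cv2.imread('pics/scene5.png')[195:350,130:380],None,fx=2,fy=2)]))
E
```

```text
hit True z 0.1118 F [-1.9 -0.3  6.8]
  F [-2.5 -2.3  6.3] 0.1119
  F [-0.8 -3.2  6. ] 0.112
  F [-2.5 -3.4  7.4] 0.112
21.2667 [ 0.44863652 -0.07421253 -0.981121  ]
top {'band_lo': 0.05, 'band_hi': 0.0502, 'band_all': 0.0511, 'jaw_lo': 0.0531, 'jaw_hi': 0.0533}
scene {'band_lo': 0.0475, 'band_hi': 0.0463, 'band_all': 0.0453, 'jaw_lo': 0.0454, 'jaw_hi': 0.0454}
out- 160 [0.047  0.0533]
in 109 [0.0495 0.0543]
out+ 157 [0.047  0.0535]
```

View pics/both5.png

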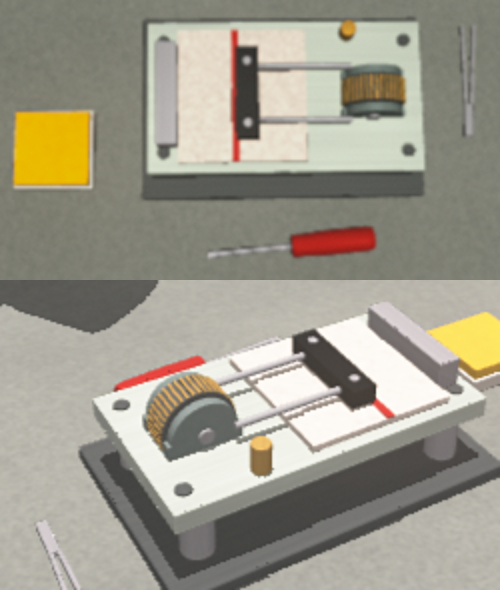

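The jaw front now stands about 2.7 mm into the 7 mm band. The hand is clear and the loose items are where they were, so I'm handing in.

```bash
python3 -c "
from bench import *
print(current_clock());close_job()"
```

```text
21.3667
the job is handed in; nothing more can be done
```

The jaw's front edge now stands inside the red band, and I handed the job in at 21.4 s with the hand drawn well clear. I rolled the wheel with the shut fingertips in four strokes and one small corrective nudge. Only the fingertips touched the wheel, and the jaw was never touched.

- **Final position:** the last top view puts the front edge about 2.7 mm past the band's near edge, roughly 1 mm short of its centre. The band is 7 mm wide. The scene camera gives the same 1 mm advance for the nudge.
- **First stroke slipped:** it moved the jaw about 7 mm instead of 12.8 mm. I corrected this with more press and a start further back, and the highest force change I read was about 25 N.
- **Disagreement between the cameras:** before the nudge, the scene camera's rough estimate put the jaw about 3 mm short of the band centre, against 1.6 mm from above. I trusted the top view because it has almost no parallax there.
- **One failed reading:** my automatic jaw-edge detector failed in the top view once the jaw reached the band. The final figure comes from how much red shows in front of the jaw.
- **Loose items:** by eye, the pin, screwdriver, notes and tweezers are where they started. I did not measure them.

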